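# Lock the cartridge valve and sniff its outlet for leaks

## Robot

A 7-joint arm with a two-finger parallel gripper is mounted at the origin on a cart in front of the work surface, level with it; the furniture and walls round the work are solid. World frame = base frame: x ahead of the robot, y to its left, z up, the work surface at z = 0. Lengths are in m, angles in degrees, forces in N, time in s.
With the tool pointing down it reaches from about 0.425 to 0.825 m from the base axis. Payload 3.6 kg.
Tool frame: the origin (TCP) lies at the very end of the fingers, on their centre line; the grasp point (between the pads) lies env.hold_point_z behind it (env.hold_point_z is the distance from the TCP to the grasp point, in m); z points along the fingers, x is the direction in which the jaws open and shut, and the axes are right-handed (so a half turn about z gives the same grasp; the last joint's range is limited). The gripper opens to 93 mm and grips with 3 to 60 N. Pads are 15 mm wide; open, the fingers measure 128 mm over their backs; the gripper's body (75 mm by 188 mm) begins 65 mm behind the grasp point.
Start: joints at [71.591, 35.231, -0.722, 81.555, 0.464, 63.22, -2.315], TCP at [0.189, -0.622, 0.185] pointing down, gripper open.
Joint ranges: [-178.69, 178.69], [-17.37, 117.87], [-77.05, 75.6], [15.02, 138.74], [-78.02, 258.01], [0.78, 113.62], [-162.83, 162.83]. Speed limits (degrees/s): [159.86, 159.86, 180, 180, 180, 180, 180].

## Interface

Orientations are given as [roll, pitch, yaw] about the fixed x, y, z axes, in that order (R = Rz(yaw) Ry(pitch) Rx(roll)).
In Python, from rig import env gives the robot as it stands. The module is installed in compiled form; this text tells all that it offers.
- The arm moves only by the tool arm_command, never from a script. Its argument "increments" is text: rows parted by semicolons, each of 7 numbers parted by spaces: the shift along the tool's x, y, z in cm, then the turn, a rotation vector about the tool's x, y, z in rad, then the opening in per cent of the stroke, from 0 (shut) to 100 (fully open). In form: tx ty tz rx ry rz jaw; .... A call has 1 to 5 rows; each row is the pose to reach, as a shift and turn from the pose commanded when the call began, along the tool's axes at that moment; what a row does not reach only later rows make up. A row lasts 1/10 s, in which the tool goes at most 50 mm and 8.59 degrees, less where a joint would pass 70% of its speed; a pose out of reach is approached as far as the arm can. A call with a gripper value outside its range is refused whole. The fingers move at their own pace and stop on an object; the grip force is fixed at half the most. Time passes only in rows, so rows that repeat a pose let the fingers close. It gives the time, the measured TCP pose, the force and the opening at its end, in the units of the state.
- env.get_state(): the state, without advancing time (a new reading comes with each control period).
- env.get_image(name): name is "scene" or "top" or "wrist"; returns the picture (384x512x3 uint8, blue, green, red); there is no depth.
- env.camera_info(name): a dict with "camera_matrix" (3x3 intrinsics, pixels), "R" (3x3) and "t" (3): a world point X has camera coordinates R X + t; the wrist camera has in their place "hand_eye" (4x4, takes a point from camera to tool coordinates, whose origin is the TCP and whose axes are the tool frame's). Camera axes: x right, y down, z forward; pixel columns grow to the right and rows downward; lengths in m; the calibration is good to about 2 mm. A picture is of the moment at which its call begins: read the wrist's pose just before it. camera_info takes no time and is no camera call.
- env.hand_in(): hands the job in, once; it reports no verdict.
The state is a dict: "t": time; "qpos": joint angles; "joint_vel": joint speeds; "tau": joint torques, N m; "ee_pos": TCP position; "eef_rot": TCP orientation; "contact_force": force on the tool from outside, world axes, zero at the start; "moment": the same for the moment, N m; "opening": finger opening in m.
Only numpy, scipy, OpenCV 4.12 (cv2) and the standard library are available. Lean on these libraries where they do the work, as an engineer would, in place of code of your own. Each camera call takes 0.05 s, during which the arm holds its last target. There are 200 camera calls.

## Task

The valve has only been set on top of the gas cartridge: press it down and turn it clockwise (seen from above) until it drops into its slots, push it right down, turn it on to the stop and let it spring up into its catch. Then pick up the leak detector, hold the tip of its probe about a centimetre from the mouth of the valve's outlet, pointing straight into the mouth and never touching the valve with it, keep it steady there for a good two seconds, and lay the detector flat on the worktop again. Leave the lighter, the mug and the matchbox where they are.

Things in the scene. Friction and masses are not known exactly. Their poses are not given: they have to be found in the camera images.
- valve_grip (a point): Grey upright wing grip on top of the pale metal valve, which stands on the grey gas cartridge (91 mm across, in a black cup screwed to the worktop). Wing 56 mm long (this point's x axis), 18 mm thick (y), 36 mm tall. The point is on the turning axis, 12 mm under the wing's top, 24 mm above the valve's flat round shoulder (62 mm), on which fingertips may press; 146 mm above the worktop as found.
- valve: The whole valve; origin on its upright turning axis, 41 mm below valve_grip, x axis towards the outlet. As found its two inner pins rest above a solid rim, not over the slots. The slots cannot be seen: they lie 0.16 to 0.40 rad clockwise (seen from above) of the start, with a play of 0.08 rad either way. Right down in the slots, it turns 1.1 rad further clockwise to a stop.
- valve_slide (a joint): How far the valve is pushed down, m: 0 as found. A spring lifts it (about 4 N as found, 15 N right down). Away from the slots it stops hard at 0.002; over them it goes down to 0.0155. Turned to the stop and let go it rises into its catch and rests at about 0.011: locked. Let go short of the catch it rests at about 0.014, or springs up to 0.
- outlet_mouth (a point): Centre of the open mouth of the brass outlet pipe (20 mm across, bore 13 mm) on the side of the valve, under the wing's +x end, 69 mm from the turning axis. x axis: out of the mouth along the pipe, which slopes 30 degrees upward. It turns and sinks with the valve: 129 mm above the worktop as found, about 118 mm locked. Locked, it faces the left of the worktop (+y) within 30 degrees.
- detector_centre (a point): Middle of the body of the leak detector, a loose light grey hand-held box 130 mm long (x axis, towards the probe), 32 mm wide (y axis) and 31 mm tall with a thin rigid probe at one end; 160 g. It lies flat on the worktop, this point 16 mm up, with the display side up.
- detector_nose (a point): Tip of the detector's straight steel probe with a black 15 mm sensor head: 130 mm from the body's middle along its x axis (the probe is 65 mm long), on the body's centre line, 16 mm above the worktop when it lies flat. x axis: the way the probe points.
- detector: The leak detector; origin at the middle of the body's underside, x axis towards the probe, z up. Its rear end is 65 mm behind the middle: the galley's tall left side panel stands at about y = 0.48.
- lighter: Bystander: long red gas lighter lying on the worktop, 204 mm long; origin at the centre of its underside.
- mug: Bystander: white mug, 96 mm tall; origin at the centre of its underside.
- matches: Bystander: matchbox, 36x60x13 mm, lying flat; origin at the centre of its underside.
Mind the look-alikes: they are no part of the job. What is shaped like the detector but yellow is not meant.

How it is judged:
By the outcome, as a careful person would: the job done as asked, in the order asked, and still so for the second after the job is handed in, with the robot touching nothing.
It also fails if it takes over 69 s, if anything falls off the work surface, if the arm or the gripper's body presses on something with over 40 N, if the wrist force passes 120 N, or if a joint passes its speed limit or range.

## Working session

There is one attempt and no reset: what is moved stays moved. The work goes in short steps, Python scripts to look and compute and a tool call to move; the robot and the scene stay as the last step left them, time stands still between calls to the robot, and variables do not carry over. Pictures are saved under pics/ and viewed, about 8 in all and at most 12, crops included, and the job is handed in when it is done.

Besides the shell and the picture viewer there is one more tool, called after "Emit:" as name(argument=value, ...), one argument or row to a line, values as JSON. arm_command: Moves the arm, as the interface text tells. Its arguments: {"type":"object","properties":{"increments":{"type":"string"}},"required":["increments"]}

```bash
mkdir -p pics; cat > h.py <<'E'
from rig import env
import numpy as np, cv2
from scipy.spatial.transform import Rotation as R
def cam(n,st=None):
    i=env.camera_info(n);K=np.array(i["camera_matrix"])
    if "R" in i: return K,np.array(i["R"]),np.array(i["t"]).ravel()
    H=np.array(i["hand_eye"]);st=st or env.get_state()
    T=np.eye(4);T[:3,:3]=R.from_euler('xyz',st["eef_rot"],degrees=True).as_matrix();T[:3,3]=st["ee_pos"]
    M=np.linalg.inv(T@H);return K,M[:3,:3],M[:3,3]
def ray(n,uv,z,c=None):
    K,r,t=c or cam(n);o=-r.T@t;d=r.T@np.linalg.inv(K)@[uv[0],uv[1],1]
    return o+d*(z-o[2])/d[2]
def proj(n,X,c=None):
    K,r,t=c or cam(n);p=K@(r@np.array(X)+t);return p[:2]/p[2]
def go(pos,Rm):
    """shift (cm) and rotvec in tool axes from the current pose to a target"""
    s=env.get_state();R0=R.from_euler('xyz',s["eef_rot"],degrees=True)
    return (R0.inv().apply(np.array(pos)-s["ee_pos"])*100).round(2),(R0.inv()*R.from_matrix(Rm)).as_rotvec().round(3)
E
python3 - <<'E'
from h import *
print(env.hold_point_z,env.get_state())
a=env.get_image("scene");b=env.get_image("top")
cv2.imwrite("pics/a.png",a);cv2.imwrite("pics/b.png",b)
for n in("scene","top"):
  K,r,t=cam(n);print(n,K.round(1).tolist(),r.round(3).tolist(),(-r.T@t).round(3))
print(env.camera_info("wrist"))
E
```

```text
0.0188 {'t': 0.0, 'qpos': array([71.59118568, 35.28793461, -0.72126421, 81.64084841,  0.4618033 ,
       63.21957353, -2.31352663]), 'joint_vel': array([-0.04433843,  0.00390277, -0.01726768, -0.16099259,  0.0572069 ,
       -0.02299929, -0.0334015 ]), 'tau': array([ 3.96881096e-04, -4.58932400e+01,  2.09002113e-01, -1.65741241e+01,
       -6.10447093e-02,  2.06117809e-02,  2.46109948e-04]), 'ee_pos': array([ 0.18860181, -0.62111822,  0.184199  ]), 'eef_rot': array([ 1.79999042e+02,  1.45526399e-01, -7.31068328e+01]), 'contact_force': array([ 0.12647461,  0.2075775 , -0.8054091 ]), 'moment': array([-0.0373492 ,  0.02652667,  0.05132411]), 'opening': 0.09322543596127525}
scene [[436.6, 0.0, 259.3], [0.0, 436.6, 192.1], [0.0, 0.0, 1.0]] [[0.886, -0.465, 0.002], [-0.339, -0.648, -0.682], [0.318, 0.603, -0.731]] [ 0.086 -0.835  1.176]
top [[366.6, 0.0, 258.2], [0.0, 366.6, 191.6], [0.0, 0.0, 1.0]] [[0.005, -1.0, 0.003], [-0.999, -0.005, -0.052], [0.052, -0.002, -0.999]] [0.502 0.02  1.032]
{'camera_matrix': array([[287.85859818,   0.        , 257.88916627],
       [  0.        , 287.85859818, 189.06011817],
       [  0.        ,   0.        ,   1.        ]]), 'hand_eye': array([[ 9.99999744e-01,  4.36351754e-04,  5.67170179e-04,
        -4.34713897e-04],
       [-5.77921502e-04,  9.59856372e-01,  2.80491374e-01,
        -7.78135679e-02],
       [-4.22009007e-04, -2.80491630e-01,  9.59856379e-01,
        -1.99850502e-01],
       [ 0.00000000e+00,  0.00000000e+00,  0.00000000e+00,
         1.00000000e+00]])}
```

View pics/a.png

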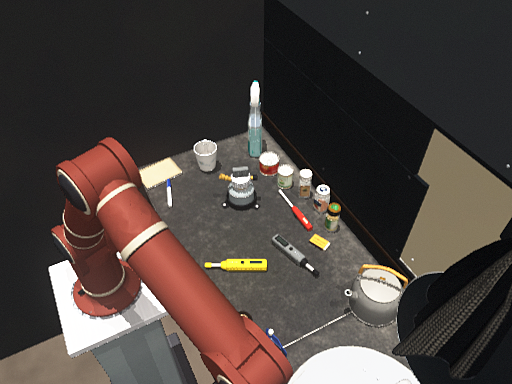

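View pics/b.png

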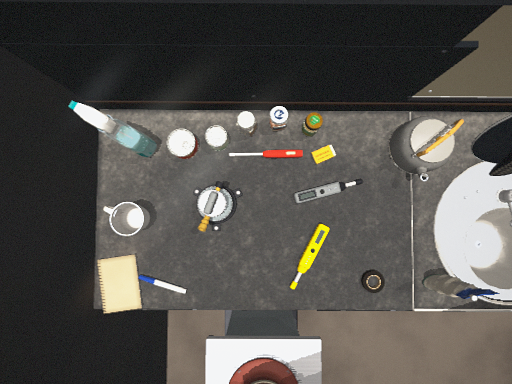

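The scene view shows the grey detector at (290,255), the yellow look-alike at (243,265) and the valve at (241,190). The top view has the valve at (214,204) with its outlet towards (204,225). Candidates for the detector in the top view are the grey box (325,191), the yellow box (312,250) and the red lighter (280,154). I choose the grey box at (325,191), with its probe tip at (361,182), and check it in a crop.

```bash
python3 - <<'E'
from h import *
b=cv2.imread("pics/b.png")
c1=cv2.resize(b[174:244,174:254],None,fx=7,fy=7,interpolation=cv2.INTER_CUBIC)[:, :400]
c1=cv2.resize(b[174:244,184:244],None,fx=6,fy=6,interpolation=cv2.INTER_CUBIC)
c2=cv2.resize(b[162:222,288:368],None,fx=5,fy=5,interpolation=cv2.INTER_CUBIC)
c2=cv2.copyMakeBorder(c2,0,c1.shape[0]-c2.shape[0],0,0,cv2.BORDER_CONSTANT)
cv2.imwrite("pics/c.png",np.hstack([c1,c2]))
print("wing",ray("top",(212,203),.158),"outlet",ray("top",(204,226),.129))
print("det",ray("top",(318,192),.031),ray("top",(361,182),.016), "lighter",ray("top",(280,154),.01),"matches",ray("top",(323,154),.013))
d,r=go([0.45,0.1,0.33],np.eye(3));print(d)
E
```

```text
wing [0.51987413 0.12780798 0.158     ] outlet [0.46393849 0.15034399 0.129     ]
det [ 0.5540153  -0.14596772  0.031     ] [ 0.58327371 -0.26815774  0.016     ] lighter [ 0.66130991 -0.04309703  0.01      ] matches [ 0.66152356 -0.16329088  0.013     ]
[-61.45 -45.97 -14.43]
```

View pics/c.png

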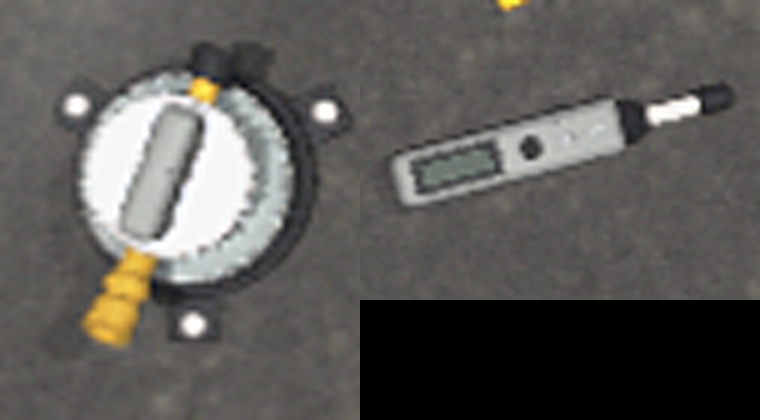

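The crop confirms the light grey detector. Its body ends are at about (295.6,198.4) and (339.4,186.8) in the top view and its probe points right. The wing axis runs to the lower left, towards the outlet. Next I hover over the valve.

```bash
cat >> h.py <<'E'
def down(yaw,tilt=0):  # tool down, tool x at azimuth yaw
    return R.from_euler('z',yaw,degrees=True)*R.from_euler('x',180+tilt,degrees=True)
def plan(wps,lin=0.24,ang=0.70,start=None):
    """calls (5 rows each) through waypoints (pos,Rotation): increments for each call"""
    s=env.get_state();p,q=start or (s["ee_pos"],R.from_euler('xyz',s["eef_rot"],degrees=True))
    for P,Q in wps:
        P=np.array(P);n=max(1,int(np.ceil(max(np.linalg.norm(P-p)/lin,(q.inv()*Q).magnitude()/ang))))
        v=(q.inv()*Q).as_rotvec();p0,q0=p,q
        for i in range(1,n+1):
            pn=p0+(P-p0)*i/n;qn=q0*R.from_rotvec(v*i/n)
            print((q.inv().apply(pn-p)*100).round(1),(q.inv()*qn).as_rotvec().round(2));p,q=pn,qn
E
python3 - <<'E'
from h import *
f=lambda u,z:ray("top",u,z)
a=f((184+183/6,174+110/6),.158);b=f((184+143/6,174+235/6),.158);d=b-a
print("wing",(a+b)/2,np.linalg.norm(d),np.degrees(np.arctan2(d[1],d[0])),"mouth",f((201.8,229.8),.129))
a=f((295.6,198.4),.031);b=f((339.4,186.8),.031);d=b-a
print("det",(a+b)/2,np.linalg.norm(d),np.degrees(np.arctan2(d[1],d[0])),f((363,181),.016))
plan([([.43,-.28,.30],down(-10)),([.52,.128,.26],down(70))])
E
```

```text
wing [0.52049601 0.12978831 0.158     ] 0.05200318654743435 162.90188948994776 mouth [0.45462609 0.15561693 0.129     ]
det [ 0.55238076 -0.14465291  0.031     ] 0.12422426135996906 -74.87926807114538 [ 0.58609274 -0.2737495   0.016     ]
[-12.8 -16.5  -5.8] [-0.    0.   -0.55]
[ -2.3 -20.8  -5.8] [-0.    0.   -0.55]
[  0.9 -20.9   2. ] [ 0.   0.  -0.7]
[ 14.1 -15.4   2. ] [ 0.   0.  -0.7]
```

Emit:
arm_command(
  increments="-2.5 -3.3 -1.2 0 0 -0.11 100;-5 -6.6 -2.4 0 0 -0.22 100;-7.5 -9.9 -3.6 0 0 -0.33 100;-10 -13.2 -4.6 0 0 -0.44 100;-12.8 -16.5 -5.8 0 0 -0.55 100",
)

```text
t: 0.6
ee_pos: [0.31, -0.4499, 0.2432]
eef_rot: [-180.0, 0.1, -41.4]
contact_force: [-0.3, -0.3, -0.7]
opening: 0.0934
```

Emit:
arm_command(
  increments="-0.5 -4.2 -1.2 0 0 -0.11 100;-1 -8.4 -2.4 0 0 -0.22 100;-1.5 -12.5 -3.6 0 0 -0.33 100;-2 -16.6 -4.6 0 0 -0.44 100;-2.3 -20.8 -5.8 0 0 -0.55 100",
)

```text
t: 1.1
ee_pos: [0.4304, -0.2791, 0.3014]
eef_rot: [-180.0, 0.1, -9.8]
contact_force: [0.3, -0.7, 0.0]
opening: 0.093
```

Emit:
arm_command(
  increments="0.2 -4.2 0.4 0 0 -0.14 100;0.4 -8.4 0.8 0 0 -0.28 100;0.6 -12.6 1.2 0 0 -0.42 100;0.8 -16.8 1.6 0 0 -0.56 100;0.9 -20.9 2 0 0 -0.7 100",
)

```text
t: 1.6
ee_pos: [0.4757, -0.0748, 0.281]
eef_rot: [-180.0, 0.0, 30.4]
contact_force: [0.9, 0.5, -0.2]
opening: 0.0929
```

Emit:
arm_command(
  increments="2.8 -3.1 0.4 0 0 -0.14 100;5.6 -6.2 0.8 0 0 -0.28 100;8.4 -9.3 1.2 0 0 -0.42 100;11.2 -12.4 1.6 0 0 -0.56 100;14.1 -15.4 2 0 0 -0.7 100",
)

```text
t: 2.1
ee_pos: [0.5207, 0.1286, 0.2609]
eef_rot: [-180.0, 0.0, 70.4]
contact_force: [0.9, -0.8, -0.7]
opening: 0.0929
```

```bash
python3 - <<'E'
from h import *
s=env.get_state();im=env.get_image("wrist");cv2.imwrite("pics/d.png",im)
print(s["t"],s["qpos"].round(1),s["ee_pos"],s["eef_rot"],s["contact_force"])
print(proj("wrist",(.5205,.1298,.158)),proj("wrist",(.4546,.1556,.129)))
E
```

```text
2.1 [ 13.4  26.5 -45.4  92.8  19.9  69.2  34.2] [0.52073436 0.12861153 0.26092714] [-1.79981377e+02  4.81492088e-02  7.04424703e+01] [ 0.89796645 -0.83556187 -0.71873447]
[250.09214757 182.99051816] [253.04131021 115.08149668]
```

View pics/d.png

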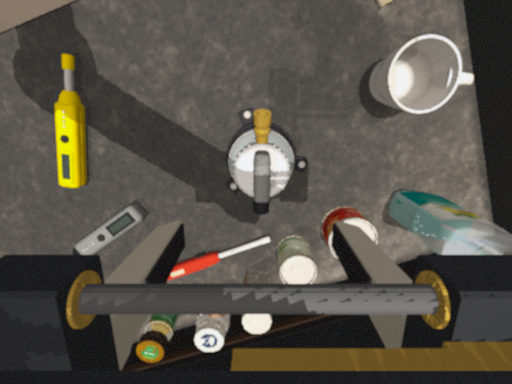

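The wrist view shows the wing at about (261,150–205) and the outlet mouth at (262,113). My top-view estimates project about 9 px to the left of that, so I cross-check with other objects.

```bash
python3 - <<'E'
from h import *
s=env.get_state();print(s["ee_pos"],s["eef_rot"],s["joint_vel"].round(1))
for n,u,z in [("det ends",(295.6,198.4),.031),("",(339.4,186.8),.031),("yellow tip",(293.5,288),.016),("lighter tip L",(230,154),.01),("matches",(323,154),.013)]:
    X=ray("top",u,z);print(n,X.round(4),proj("wrist",X).round(1))
a=cv2.imread("pics/d.png");b=cv2.imread("pics/b.png")
c=np.hstack([cv2.resize(a[95:225,205:305],(400,520),interpolation=cv2.INTER_CUBIC),cv2.resize(a[170:270,60:160],(400,400),interpolation=cv2.INTER_CUBIC)[:520].repeat(1,0) if 0 else cv2.copyMakeBorder(cv2.resize(a[190:265,60:160],(400,300),interpolation=cv2.INTER_CUBIC),0,220,0,0,cv2.BORDER_CONSTANT)])
cv2.imwrite("pics/e.png",c)
E
```

```text
[0.52031828 0.13780461 0.26061338] [-179.81982455   -0.45746656   71.2725043 ] [ 2.9 -3.2  0.9  3.1 -4.2  0.5 -4.2]
det ends [ 0.5362 -0.0847  0.031 ] [127.1 213.4]
 [ 0.5686 -0.2046  0.031 ] [ 69.7 252.7]
yellow tip [ 0.2912 -0.0805  0.016 ] [57.4 54.5]
lighter tip L [0.6605 0.0972 0.01  ] [260.4 240.9]
matches [ 0.6615 -0.1633  0.013 ] [122.4 285.2]
```

View pics/e.png

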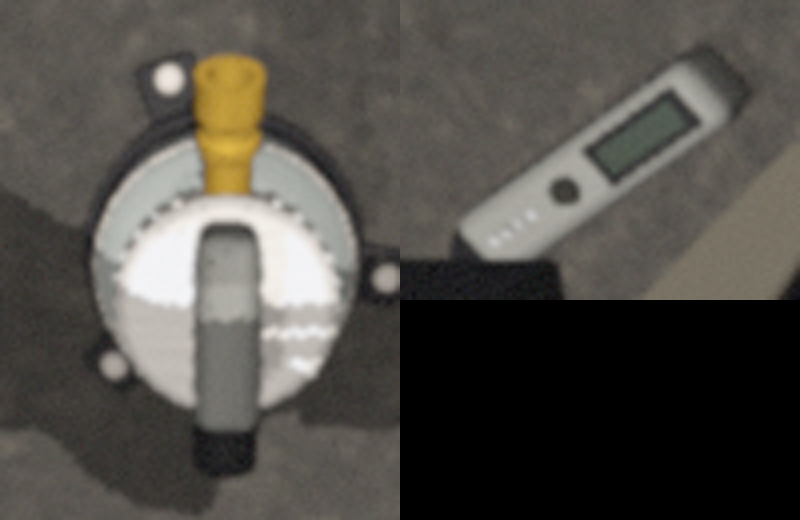

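The image was taken while the arm was still settling: y read 0.1286 and then 0.1378. I hold still and re-measure.

Emit:
arm_command(
  increments="0 0 0 0 0 0 100;0 0 0 0 0 0 100;0 0 0 0 0 0 100;0 0 0 0 0 0 100;0 0 0 0 0 0 100",
)

```text
t: 2.65
ee_pos: [0.521, 0.1262, 0.2616]
eef_rot: [180.0, 0.0, 70.0]
contact_force: [0.8, -0.2, -0.6]
opening: 0.0928
```

```bash
python3 - <<'E'
from h import *
s=env.get_state();im=env.get_image("wrist");cv2.imwrite("pics/f.png",im)
s2=env.get_state();print(s2["t"],s["ee_pos"],s2["ee_pos"],s["eef_rot"],s["joint_vel"].round(1),s["contact_force"])
c=cam("wrist",s)
for X in [(.5205,.1298,.158),(.4546,.1556,.129),[ 0.5362,-0.0847,0.031 ]]:print(proj("wrist",X,c))
cv2.imwrite("pics/g.png",np.vstack([cv2.resize(im[95:225,150:350],(800,520),interpolation=cv2.INTER_CUBIC)]))
E
```

```text
2.7 [0.52102099 0.12618126 0.26157175] [0.52099428 0.12643553 0.26156282] [1.79968037e+02 2.46063770e-02 7.00042737e+01] [-0.2  0.1 -0.4 -0.1 -0.  -0.1 -0.1] [ 0.84074123 -0.21510476 -0.55008536]
[260.77486991 178.44008208]
[262.27685085 110.41906069]
[136.95736687 212.12682736]
```

View pics/g.png

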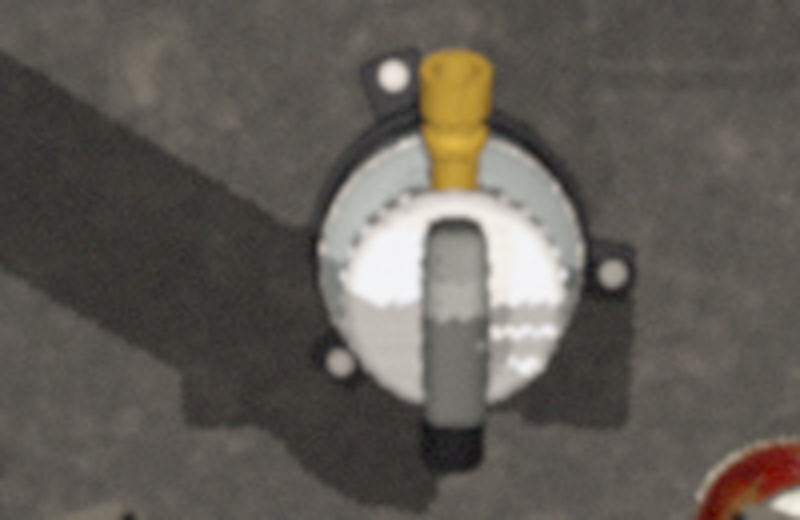

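The settled view agrees with the top-view estimate to within about 3 mm. The wing line sits at u≈263.7, v 150–203, with the tool yaw parallel to it. I descend to straddle the wing.

Emit:
arm_command(
  increments="0.2 -0.1 2.5 0 0 0 100;0.4 -0.2 5 0 0 0 100;0.5 -0.25 7.5 0 0 0 100;0.5 -0.25 9.5 0 0 0 100;0.5 -0.25 11 0 0 0 100",
)

```text
t: 3.2
ee_pos: [0.5198, 0.1322, 0.1501]
eef_rot: [-179.9, 0.1, 70.1]
contact_force: [0.7, -0.2, 0.2]
opening: 0.0928
```

Emit:
arm_command(
  increments="0 0 1 0 0 0 100;0 0 1.8 0 0 0 100;0 0 2.4 0 0 0 100;0 0 2.5 0 0 0 100;0 0 2.5 0 0 0 100",
)

```text
t: 3.7
ee_pos: [0.5205, 0.1331, 0.1267]
eef_rot: [180.0, -0.0, 70.1]
contact_force: [0.8, 0.7, -0.8]
opening: 0.0927
```

Emit:
arm_command(
  increments="0 0 0 0 0 0 0;0 0 0 0 0 0 0;0 0 0 0 0 0 0;0 0 0 0 0 0 0;0 0 0 0 0 0 0",
)

```text
t: 4.2
ee_pos: [0.5203, 0.133, 0.1265]
eef_rot: [180.0, -0.0, 70.1]
contact_force: [-0.1, 0.0, 0.2]
opening: 0.0569
```

```bash
python3 - <<'E'
from h import *
s=env.get_state();im=env.get_image("wrist");cv2.imwrite("pics/i.png",im);print(s)
E
```

```text
{'t': 4.2, 'qpos': array([  9.37649787,  34.3127564 , -40.6396925 , 103.8685163 ,
        27.70427713,  52.16145004,  26.32338279]), 'joint_vel': array([-0.02978238, -0.06321847, -0.05628127,  0.00033919,  0.06661873,
       -0.05574001, -0.0646595 ]), 'tau': array([-6.50344609e-04, -3.77262175e+01, -6.35478392e+00, -1.29671127e+01,
       -4.20888502e-02,  4.83974582e-02, -7.00746614e-05]), 'ee_pos': array([0.52031647, 0.13296016, 0.12647594]), 'eef_rot': array([ 1.79990062e+02, -9.04671307e-03,  7.01306800e+01]), 'contact_force': array([-0.12031972,  0.03633664,  0.23389759]), 'moment': array([ 0.06138124, -0.15039036,  0.0335941 ]), 'opening': 0.05693434628533233}
```

View pics/i.png

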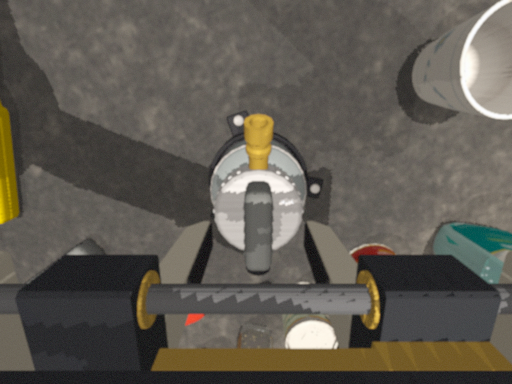

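The fingers straddle the wing evenly, with the wing at u≈258. I keep closing.

Emit:
arm_command(
  increments="0 0 0 0 0 0 0;0 0 0 0 0 0 0;0 0 0 0 0 0 0;0 0 0 0 0 0 0;0 0 0 0 0 0 0",
)

```text
t: 4.75
ee_pos: [0.5203, 0.1329, 0.1264]
eef_rot: [180.0, -0.0, 70.1]
contact_force: [-0.3, -1.0, 0.0]
opening: 0.0136
```

Emit:
arm_command(
  increments="0 0 0 0 0 0 0;0 0 0.2 0 0 0 0;0 0 0.4 0 0 0 0;0 0 0.6 0 0 0 0;0 0 0.6 0 0 0 0",
)

```text
t: 5.25
ee_pos: [0.5206, 0.133, 0.1226]
eef_rot: [179.9, 0.0, 70.1]
contact_force: [-3.4, -2.3, 14.8]
opening: 0.0006
```

```bash
python3 - <<'E'
from h import *
s=env.get_state();im=env.get_image("wrist");sc=env.get_image("scene")
cv2.imwrite("pics/j.png",np.hstack([im[80:380,150:400],cv2.resize(sc[120:250,170:300],(400,300))]));print(s)
E
```

```text
{'t': 5.25, 'qpos': array([  9.16069025,  34.56821997, -40.41079775, 104.13329293,
        28.11023567,  51.6649174 ,  25.93853022]), 'joint_vel': array([ 0.19222308, -0.19162618, -0.02328846,  0.10102445, -0.12773967,
       -0.12701799,  0.14223704]), 'tau': array([-8.84931665e-01, -3.08713460e+01, -5.33730268e+00, -1.13122997e+01,
        1.19012897e-01, -1.30324613e+00,  6.68714729e-04]), 'ee_pos': array([0.52063441, 0.13297576, 0.12257353]), 'eef_rot': array([1.79883466e+02, 3.65162259e-02, 7.01210165e+01]), 'contact_force': array([-3.36421925, -2.25861797, 14.78367747]), 'moment': array([-0.60848878,  0.67720394,  0.00774937]), 'opening': 0.0005595625014467108}
```

View pics/j.png

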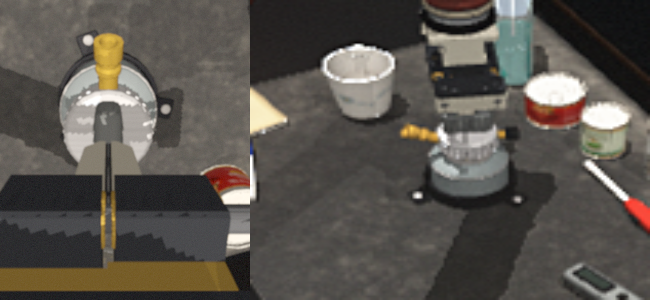

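```bash
python3 - <<'E'
from h import *
a=cv2.imread("pics/j.png")
w=a[90:270,60:160]
cv2.imwrite("pics/k.png",np.hstack([cv2.resize(w,(333,600),interpolation=cv2.INTER_CUBIC),cv2.resize(cv2.imread("pics/j.png")[60:210,385:535],(460,460),interpolation=cv2.INTER_CUBIC).repeat(1,0)[:460] if 0 else cv2.copyMakeBorder(cv2.resize(env.get_image("scene")[140:225,205:290],(460,460),interpolation=cv2.INTER_CUBIC),0,140,0,0,cv2.BORDER_CONSTANT)]))
E
```

```text
(no output)
```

View pics/k.png

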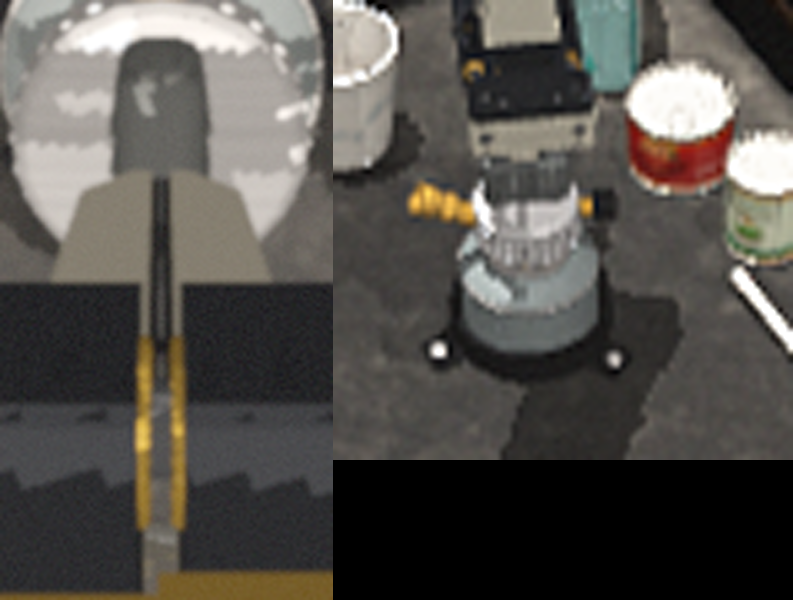

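The picture shows the fingers fully shut, with nothing apparently stopping them on the wing. I reopen and close again while watching the opening.

Emit:
arm_command(
  increments="0 0 -0.3 0 0 0 40;0 0 -0.6 0 0 0 40;0 0 -0.6 0 0 0 40;0 0 -0.6 0 0 0 40;0 0 -0.6 0 0 0 40",
)

```text
t: 5.9
ee_pos: [0.5199, 0.1327, 0.1259]
eef_rot: [-179.9, 0.0, 70.1]
contact_force: [-0.3, 0.1, -0.5]
opening: 0.0348
```

Emit:
arm_command(
  increments="0 0 0 0 0 0 15;0 0 0 0 0 0 15;0 0 0 0 0 0 15;0 0 0 0 0 0 15",
)

```text
t: 6.3
ee_pos: [0.5202, 0.133, 0.1263]
eef_rot: [-180.0, -0.0, 70.1]
contact_force: [-0.6, -0.7, 0.0]
opening: 0.0147
```

Emit:
arm_command(
  increments="0 0 0 0 0 0 0;0 0 0 0 0 0 0",
)

```text
t: 6.5
ee_pos: [0.5202, 0.133, 0.1264]
eef_rot: [-180.0, -0.0, 70.1]
contact_force: [-0.7, -0.4, 0.1]
opening: 0.0029
```

Emit:
arm_command(
  increments="0 0 0 0 0 0.1 0;0 0 0 0 0 0.1 0;0 0 0 0 0 0.1 0",
)

```text
t: 6.8
ee_pos: [0.5203, 0.133, 0.1265]
eef_rot: [180.0, 0.0, 64.5]
contact_force: [0.2, -0.4, -0.4]
opening: 0.0005
```

```bash
python3 - <<'E'
from h import *
s=env.get_state();print(s);cv2.imwrite("pics/l0.png",env.get_image("wrist"))
E
```

```text
{'t': 6.8, 'qpos': array([  8.45543286,  33.89698858, -39.06449764, 103.89786097,
        26.6187715 ,  51.70071416,  21.75521251]), 'joint_vel': array([ 0.18669722,  0.12693066, -0.20202474,  0.14715928,  0.03676691,
        0.05638272, -0.19640295]), 'tau': array([-5.16750687e-02, -3.77699912e+01, -6.04086846e+00, -1.30098957e+01,
       -5.07005118e-02,  4.05137893e-02, -1.63279648e-02]), 'ee_pos': array([0.52026854, 0.13300112, 0.12646055]), 'eef_rot': array([1.79987553e+02, 5.31918876e-04, 6.45206440e+01]), 'contact_force': array([ 0.15071998, -0.44900564, -0.4289855 ]), 'moment': array([-0.05865069, -0.1335212 , -0.01244716]), 'opening': 0.0005307934267048183}
```

Now the cause is clear. In the hover image the fingertips sit at v≈222, ±75 px apart at 93 mm opening, which puts the real tips about 34 mm short of the reported TCP. The closed fingers were pressing on the wing's top, since 0.1226+0.0335≈0.156. I allow for that offset: open, go 36 mm lower, then grip.

Emit:
arm_command(
  increments="0 0 0 0 0 -0.1 100;0 0 0 0 0 -0.1 100;0 0 0 0 0 -0.1 100;0 0 0 0 0 -0.1 100;0 0 0 0 0 -0.1 100",
)

```text
t: 7.35
ee_pos: [0.5203, 0.133, 0.1264]
eef_rot: [180.0, -0.0, 70.1]
contact_force: [-0.2, 0.7, 0.3]
opening: 0.0359
```

Emit:
arm_command(
  increments="0 0 0 0 0 0 60;0 0 1 0 0 0 60;0 0 2 0 0 0 60;0 0 3 0 0 0 60;0 0 3.5 0 0 0 60",
)

```text
t: 7.85
ee_pos: [0.5194, 0.1325, 0.0897]
eef_rot: [-179.9, 0.1, 70.1]
contact_force: [0.7, 0.5, -0.7]
opening: 0.0559
```

Emit:
arm_command(
  increments="0 0 0 0 0 0 0;0 0 0 0 0 0 0;0 0 0 0 0 0 0;0 0 0 0 0 0 0;0 0 0 0 0 0 0",
)

```text
t: 8.35
ee_pos: [0.5205, 0.133, 0.0917]
eef_rot: [180.0, -0.0, 70.1]
contact_force: [-0.2, 0.6, 0.3]
opening: 0.0206
```

Emit:
arm_command(
  increments="0 0 0 0 0 0 0;0 0 0 0 0 0 0;0 0 0 0 0 0 0",
)

```text
t: 8.65
ee_pos: [0.5204, 0.133, 0.0916]
eef_rot: [180.0, -0.0, 70.1]
contact_force: [0.1, -0.3, 2.2]
opening: 0.0178
```

The wing is gripped at 17.8 mm. Now I press and search clockwise.

Emit:
arm_command(
  increments="0 0 0.2 0 0 0 0;0 0 0.4 0 0 0 0;0 0 0.5 0 0 0 0;0 0 0.5 0 0 0.05 0;0 0 0.5 0 0 0.1 0",
)

```text
t: 9.15
ee_pos: [0.5206, 0.1331, 0.0878]
eef_rot: [179.9, -0.0, 64.3]
contact_force: [-2.1, -0.9, 6.9]
opening: 0.0177
```

Emit:
arm_command(
  increments="0 0 0 0 0 0.03 0;0 0 0 0 0 0.05 0;0 0 0 0 0 0.05 0",
)

```text
t: 9.45
ee_pos: [0.5206, 0.1332, 0.0872]
eef_rot: [179.9, -0.0, 61.5]
contact_force: [-0.9, -0.6, 6.3]
opening: 0.0179
```

Emit:
arm_command(
  increments="0 0 0 0 0 0.03 0;0 0 0 0 0 0.05 0;0 0 0 0 0 0.05 0",
)

```text
t: 9.75
ee_pos: [0.5206, 0.1333, 0.0872]
eef_rot: [179.9, -0.0, 58.7]
contact_force: [-1.2, 0.0, 6.7]
opening: 0.0176
```

Emit:
arm_command(
  increments="0 0 0.2 0 0 0 0;0 0 0.3 0 0 0 0;0 0 0.3 0 0 0 0",
)

```text
t: 10.05
ee_pos: [0.5206, 0.1332, 0.0844]
eef_rot: [179.9, -0.0, 58.7]
contact_force: [-1.2, -0.8, 8.7]
opening: 0.0181
```

The force follows the spring, so the valve has dropped into its slots. I push it right down.

Emit:
arm_command(
  increments="0 0 0.3 0 0 0 0;0 0 0.6 0 0 0 0;0 0 0.8 0 0 0 0;0 0 0.95 0 0 0 0;0 0 0.95 0 0 0 0",
)

```text
t: 10.55
ee_pos: [0.5207, 0.1332, 0.076]
eef_rot: [179.9, -0.0, 58.7]
contact_force: [-2.1, -2.5, 15.1]
opening: 0.0181
```

Emit:
arm_command(
  increments="0 0 0.1 0 0 0 0;0 0 0.15 0 0 0.1 0;0 0 0.15 0 0 0.2 0;0 0 0.15 0 0 0.3 0;0 0 0.15 0 0 0.4 0",
)

```text
t: 11.05
ee_pos: [0.521, 0.1336, 0.076]
eef_rot: [179.9, -0.1, 35.6]
contact_force: [-4.7, -2.1, 22.7]
opening: 0.0182
```

Emit:
arm_command(
  increments="0 0 0 0 0 0.1 0;0 0 0 0 0 0.2 0;0 0 0 0 0 0.3 0;0 0 0 0 0 0.4 0;0 0 0 0 0 0.5 0",
)

```text
t: 11.55
ee_pos: [0.5216, 0.1339, 0.076]
eef_rot: [180.0, -0.2, 6.9]
contact_force: [-4.6, -1.4, 21.8]
opening: 0.0177
```

```bash
python3 - <<'E'
from h import *
s=env.get_state();print(s["qpos"].round(1),s["moment"])
E
```

```text
[ -3.7  34.4 -19.9 107.2  17.1  41.1 -26.4] [-0.40915783  0.94507277 -0.00337337]
```

Turned 1.10 rad in total, with 0.9 of that in the slots. I continue to the stop.

Emit:
arm_command(
  increments="0 0 0 0 0 0.08 0;0 0 0 0 0 0.14 0;0 0 0 0 0 0.14 0",
)

```text
t: 11.85
ee_pos: [0.5218, 0.1339, 0.076]
eef_rot: [-180.0, -0.3, -1.0]
contact_force: [-4.1, -1.9, 21.5]
opening: 0.0176
```

```bash
python3 - <<'E'
from h import *
s=env.get_state();print(s["qpos"].round(1),s["moment"])
E
```

```text
[ -5.2  34.2 -17.6 107.2  15.2  40.6 -32.4] [-0.42019639  0.99192312 -0.05702727]
```

Emit:
arm_command(
  increments="0 0 0 0 0 0.06 0;0 0 0 0 0 0.1 0;0 0 0 0 0 0.1 0",
)

```text
t: 12.15
ee_pos: [0.522, 0.1339, 0.076]
eef_rot: [-180.0, -0.3, -6.5]
contact_force: [-3.0, -0.3, 20.6]
opening: 0.0178
```

```bash
python3 - <<'E'
from h import *
s=env.get_state();print(s["qpos"].round(1),s["moment"])
E
```

```text
[ -6.3  34.  -16.  107.2  13.9  40.4 -36.7] [-0.4800216   0.92667725  0.48236801]
```

Emit:
arm_command(
  increments="0 0 0 0 0 0.05 0;0 0 0 0 0 0.08 0;0 0 0 0 0 0.08 0",
)

```text
t: 12.45
ee_pos: [0.5221, 0.134, 0.0759]
eef_rot: [-179.9, -0.3, -10.9]
contact_force: [-4.4, -0.8, 20.2]
opening: 0.0183
```

```bash
python3 - <<'E'
from h import *
s=env.get_state();print(s["qpos"].round(1),s["moment"],s["eef_rot"])
E
```

```text
[ -7.1  33.9 -14.7 107.3  12.8  40.2 -40.1] [-0.38016783  0.76989389  0.89423857] [-179.94300058   -0.31301196  -10.89770672]
```

Emit:
arm_command(
  increments="0 0 0 0 0 0.05 0;0 0 0 0 0 0.1 0;0 0 0 0 0 0.1 0",
)

```text
t: 12.75
ee_pos: [0.5221, 0.1343, 0.0758]
eef_rot: [-179.9, -0.3, -16.6]
contact_force: [-3.6, -0.6, 20.2]
opening: 0.0201
```

```bash
python3 - <<'E'
from h import *
s=env.get_state();print(s["qpos"].round(1),s["moment"],s["eef_rot"])
cv2.imwrite("pics/m.png",env.get_image("wrist"))
E
```

```text
[ -8.2  33.7 -13.  107.3  11.4  39.9 -44.4] [-0.31010511  0.76869237  0.88717225] [-179.88974689   -0.3132912   -16.60778882]
```

View pics/m.png

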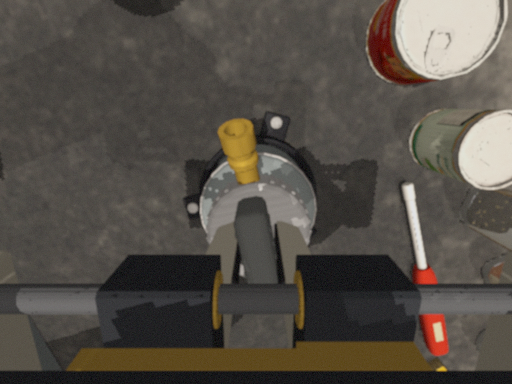

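The moment has saturated at 0.89 N m and the opening rose to 20 mm as the wing twisted in the pads, so the stop is reached. In the image the outlet (237,130) sits about 8–10° short of the tool yaw. I let it rise with the torque held, then release.

Emit:
arm_command(
  increments="0 0 -0.2 0 0 0 0;0 0 -0.4 0 0 0 0;0 0 -0.6 0 0 0 0;0 0 -0.7 0 0 0 0;0 0 -0.7 0 0 0 0",
)

```text
t: 13.3
ee_pos: [0.522, 0.1342, 0.0807]
eef_rot: [-179.9, -0.2, -16.6]
contact_force: [1.2, 0.6, 8.7]
opening: 0.0198
```

Emit:
arm_command(
  increments="0 0 0 0 0 0 60;0 0 0 0 0 0 60;0 0 0 0 0 0 60;0 0 0 0 0 0 60;0 0 0 0 0 0 60",
)

```text
t: 13.8
ee_pos: [0.5199, 0.1327, 0.079]
eef_rot: [180.0, 0.0, -17.0]
contact_force: [-0.5, 0.5, -0.6]
opening: 0.0536
```

Emit:
arm_command(
  increments="0 0 -2.5 0 0 0 100;0 0 -5 0 0 0 100;0 0 -8 0 0 0 100;0 0 -12 0 0 0 100;0 0 -16 0 0 0 100",
)

```text
t: 14.3
ee_pos: [0.5196, 0.1327, 0.2404]
eef_rot: [180.0, 0.1, -17.0]
contact_force: [0.3, -1.4, 0.5]
opening: 0.0903
```

Emit:
arm_command(
  increments="0 0 0 0 0 0 100;0 0 0 0 0 0 100;0 0 0 0 0 0 100;0 0 0 0 0 0 100;0 0 0 0 0 0 100",
)

```text
t: 14.8
ee_pos: [0.5195, 0.1327, 0.2381]
eef_rot: [179.9, 0.1, -17.0]
contact_force: [0.1, 0.3, 0.6]
opening: 0.0929
```

```bash
python3 - <<'E'
from h import *
s=env.get_state();im=env.get_image("wrist");tp=env.get_image("top")
cv2.imwrite("pics/w.png",im);cv2.imwrite("pics/t.png",tp)
print(s["t"],s["qpos"].round(1),s["ee_pos"],s["eef_rot"],s["joint_vel"].round(2))
c1=cv2.resize(im[80:250,170:350],(540,510),interpolation=cv2.INTER_CUBIC)
c2=cv2.resize(tp[180:230,186:236],(250,250),interpolation=cv2.INTER_CUBIC)
cv2.imwrite("pics/n.png",np.hstack([c1,cv2.copyMakeBorder(c2,0,260,0,0,cv2.BORDER_CONSTANT)]))
E
```

```text
14.8 [ -5.9  22.9 -15.6  95.5   6.8  62.7 -40.5] [0.51952161 0.13270485 0.23805192] [ 1.79920559e+02  1.40293935e-01 -1.69541801e+01] [-0.02 -0.2  -0.03 -0.39  0.01  0.07  0.04]
```

View pics/n.png

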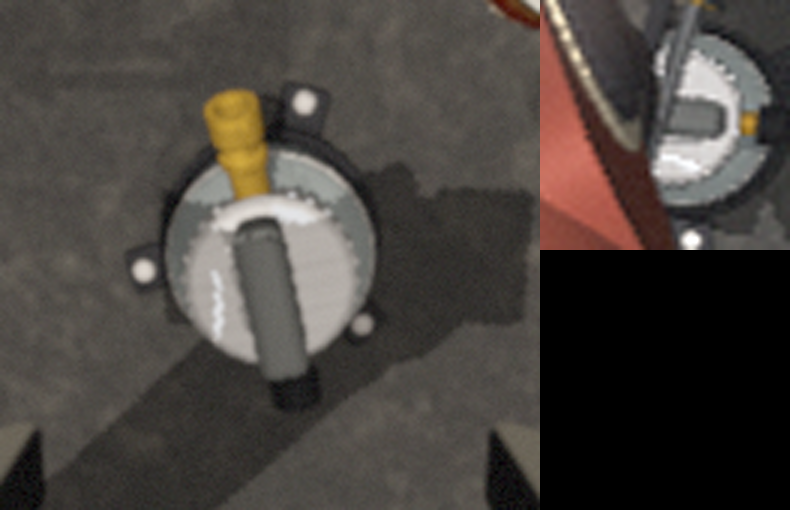

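The wrist view shows the outlet mouth at about (247,116) and the wing line unchanged at the stop, with the gripper clear. At release the valve had followed the fingers up to z=0.0807, so the slide is about 0.0109, which matches the catch. Next I compute the mouth pose and plan the detector pick.

```bash
python3 - <<'E'
from h import *
s=env.get_state();c=cam("wrist",s)
m=ray("wrist",(247.3,115.7),.118,c)
a=ray("wrist",(170+258/3,80+230/3),.147,c);b=ray("wrist",(170+290/3,80+368/3),.147,c);d=a-b
print("mouth",m,"wing c",(a+b)/2,np.linalg.norm(d),np.degrees(np.arctan2(d[1],d[0])))
ax=np.array([.521,.133]);v=m[:2]-ax;print(np.linalg.norm(v),np.degrees(np.arctan2(v[1],v[0])))
# refine detector from wrist image f (pose known) : body rear centre / top
plan([([.52,.0,.25],down(-16)),([.5525,-.1447,.12],down(15))])
E
```

```text
mouth [0.52794134 0.20035123 0.118     ] wing c [0.52372223 0.13438305 0.147     ] 0.050931194049010343 85.9210958823491
0.06770797388580174 84.11576680253785
[ 3.9 12.7 -1.1] [ 0.    0.   -0.02]
[ 7.1 13.  13. ] [-0.    0.   -0.54]
```

Emit:
arm_command(
  increments="0.8 2.5 0 0 0 0 100;1.6 5 0 0 0 0 100;2.4 7.5 0 0 0 0 100;3.2 10 0 0 0 0 100;3.9 12.7 0 0 0 -0.02 100",
)

```text
t: 15.4
ee_pos: [0.5205, -0.0006, 0.2391]
eef_rot: [-180.0, 0.0, -15.7]
contact_force: [0.2, 0.2, -1.1]
opening: 0.0932
```

Emit:
arm_command(
  increments="1.4 2.6 2.6 0 0 -0.11 100;2.8 5.2 5.2 0 0 -0.22 100;4.2 7.8 7.8 0 0 -0.33 100;5.6 10.4 10.4 0 0 -0.44 100;7.1 13 13 0 0 -0.54 100",
)

```text
t: 15.9
ee_pos: [0.5535, -0.1454, 0.1081]
eef_rot: [-180.0, -0.0, 15.4]
contact_force: [0.8, -0.4, -0.0]
opening: 0.0931
```

Emit:
arm_command(
  increments="0 0 0 0 0 0 100;0 0 0 0 0 0 100;0 0 0 0 0 0 100;0 0 0 0 0 0 100",
)

```text
t: 16.3
ee_pos: [0.5543, -0.1425, 0.1106]
eef_rot: [180.0, -0.1, 15.3]
contact_force: [0.5, 0.4, 0.8]
opening: 0.0926
```

```bash
python3 - <<'E'
from h import *
s=env.get_state();im=env.get_image("wrist");cv2.imwrite("pics/o.png",im);c=cam("wrist",s)
print(s["t"],s["ee_pos"],s["eef_rot"],s["joint_vel"].round(2))
for n,X in [("rear",(.5362,-.0847,.031)),("front",(.5686,-.2046,.031)),("tip",(.586,-.274,.016))]: print(n,proj("wrist",X,c))
g=im.astype(int);m=((g.min(2)>105)&(g.max(2)-g.min(2)<30)).astype(np.uint8)
m=cv2.morphologyEx(m,cv2.MORPH_CLOSE,np.ones((15,15)))
k,lab,st,ce=cv2.connectedComponentsWithStats(m)
for i in range(1,k):
  if st[i,4]>400:
    r=cv2.minAreaRect(np.argwhere(lab==i)[:,::-1].astype(np.float32));print(st[i],np.round(cv2.boxPoints(r)).tolist())
for z in (.02,.15):
  for u in [(118,125),(158,145),(150,157)]: print("bottle",z,ray("top",u,z).round(3))
print("mug",ray("top",(127,217),.09),ray("top",(145,217),.09))
vis=im[60:300,100:420]
cv2.imwrite("pics/o2.png",np.vstack([cv2.resize(vis,(640,480))]))
E
```

```text
16.3 [ 0.55427894 -0.14247018  0.11061263] [ 1.79988622e+02 -1.31271877e-01  1.52681271e+01] [-0.02 -0.04  0.14  0.08  0.23 -0.07  0.15]
rear [255.66068386 124.59697764]
front [255.55073066 243.16249028]
tip [254.45642737 291.75993507]
[  338     0   136   314 12212] [[317.0, 277.0], [425.0, -4.0], [539.0, 39.0], [431.0, 321.0]]
[ 17  55  32  29 410] [[15.0, 62.0], [22.0, 52.0], [49.0, 74.0], [41.0, 84.0]]
[ 467   67   45   97 2426] [[467.0, 67.0], [511.0, 67.0], [511.0, 163.0], [467.0, 163.0]]
[ 241  123   32  157 3524] [[241.0, 123.0], [272.0, 123.0], [272.0, 279.0], [241.0, 279.0]]
[ 106  222   73   61 1627] [[105.0, 281.0], [158.0, 208.0], [181.0, 225.0], [128.0, 298.0]]
[ 279  315  104   33 2064] [[279.0, 347.0], [279.0, 315.0], [382.0, 315.0], [382.0, 347.0]]
[ 129  348  102   24 1037] [[126.0, 367.0], [129.0, 347.0], [231.0, 367.0], [227.0, 387.0]]
bottle 0.02 [0.739 0.409 0.02 ]
bottle 0.02 [0.683 0.297 0.02 ]
bottle 0.02 [0.649 0.318 0.02 ]
bottle 0.15 [0.708 0.359 0.15 ]
bottle 0.15 [0.66  0.261 0.15 ]
bottle 0.15 [0.63 0.28 0.15]
mug [0.48423074 0.35340328 0.09      ] [0.48447038 0.30733927 0.09      ]
```

Segmentation puts the detector body at u 241–272 with its rear end at v≈123, vertical in the tool view. That is within about 1.5 px of the prediction. I descend partly closed to stay clear of the matchbox.

```bash
python3 - <<'E'
from h import *
d,r=go([.5582,-.1633,-.027],down(15.27).as_matrix());print(d,r)
E
```

```text
[-0.18  2.09 13.76] [ 0.    -0.002 -0.   ]
```

Emit:
arm_command(
  increments="-0.1 1 1 0 0 0 60;-0.2 2.1 3 0 0 0 60;-0.2 2.1 5 0 0 0 60;-0.2 2.1 7 0 0 0 60;-0.2 2.1 9 0 0 0 60",
)

```text
t: 16.85
ee_pos: [0.5569, -0.1659, 0.0183]
eef_rot: [180.0, -0.0, 15.1]
contact_force: [-0.3, 0.2, -0.3]
opening: 0.0586
```

Emit:
arm_command(
  increments="0 0 1.2 0 0 0 60;0 0 2.4 0 0 0 60;0 0 3.5 0 0 0 60;0 0 3.5 0 0 0 60;0 0 3.5 0 0 0 60",
)

```text
t: 17.35
ee_pos: [0.5573, -0.1651, -0.0155]
eef_rot: [180.0, -0.0, 15.1]
contact_force: [-0.1, -0.3, 0.7]
opening: 0.0555
```

Emit:
arm_command(
  increments="0 0 0.4 0 0 0 60;0 0 0.8 0 0 0 60;0 0 1.2 0 0 0 60;0 0 1.2 0 0 0 60",
)

```text
t: 17.75
ee_pos: [0.5565, -0.165, -0.0281]
eef_rot: [-180.0, 0.1, 15.1]
contact_force: [-0.1, 0.5, -0.7]
opening: 0.0556
```

Emit:
arm_command(
  increments="0 0 0 0 0 0 0;0 0 0 0 0 0 0;0 0 0 0 0 0 0;0 0 0 0 0 0 0;0 0 0 0 0 0 0",
)

```text
t: 18.25
ee_pos: [0.5574, -0.1651, -0.0275]
eef_rot: [180.0, -0.1, 15.1]
contact_force: [0.8, -0.5, 0.4]
opening: 0.032
```

Emit:
arm_command(
  increments="0 0 0 0 0 0 0;0 0 0 0 0 0 0",
)

```text
t: 18.45
ee_pos: [0.5574, -0.1651, -0.0274]
eef_rot: [180.0, -0.0, 15.1]
contact_force: [1.2, -0.1, 1.2]
opening: 0.0316
```

```bash
cat > t.py <<'E'
from h import *
# grasp pose recorded at closing
P0=np.array(GP) if 'GP' in globals() else None
az=84.5;a=np.radians(az)
out=np.array([np.cos(a)*.8660,np.sin(a)*.8660,.5]);mouth=np.array([.521+.069*np.cos(a),.133+.069*np.sin(a),.118])
xd=-out;h=np.array([xd[0],xd[1],0])/.866;up=.5*h+.866*np.array([0,0,1]);yd=np.cross(up,xd)
RT=R.from_matrix(np.c_[yd,xd,-up])
FWD,DZ=.0205,-.0437   # TCP in the detector frame at grasp (x, z from centre)
def tcp(gap,lift=0): return mouth+out*(.130+gap)+xd*FWD+up*DZ+np.array([0,0,lift])
E
python3 - <<'E'
from t import *
s=env.get_state();print(s["t"],s["ee_pos"],s["eef_rot"],s["opening"],s["qpos"].round(1))
p=s["ee_pos"];c=np.array([.553,-.144]);b=np.radians(s["eef_rot"][2]-90)
print("fwd",(p[:2]-c)@[np.cos(b),np.sin(b)],"tcp",tcp(.01),tcp(.03,.1))
plan([([p[0],p[1],.22],down(15.1)),([.50,.06,.30],down(5)),(tcp(.03,.1),RT),(tcp(.03),RT)],lin=.17,ang=.6)
E
```

```text
18.45 [ 0.55739203 -0.16507578 -0.02744811] [ 1.79988992e+02 -4.99501134e-02  1.51330575e+01] 0.03163105839432656 [ 23.1  45.8 -14.1 103.8  18.9  32.7  12.2]
fwd 0.0214915129889673 tcp [0.53962638 0.32644231 0.1399058 ] [0.54128642 0.34368257 0.2499058 ]
[  0.    0.  -12.4] [ 0. -0.  0.]
[  0.    0.  -12.4] [ 0. -0.  0.]
[  0.2 -11.6  -4. ] [-0.   -0.    0.09]
[ -0.9 -11.6  -4. ] [-0.   -0.    0.09]
[  3.3 -14.    2.5] [0.26 0.02 0.09]
[  2.  -13.1   6.1] [0.26 0.02 0.09]
[-0.   5.   8.7] [ 0. -0. -0.]
```

Emit:
arm_command(
  increments="0 0 -1 0 0 0 0;0 0 -3.5 0 0 0 0;0 0 -6.5 0 0 0 0;0 0 -9.5 0 0 0 0;0 0 -12.4 0 0 0 0",
)

```text
t: 18.95
ee_pos: [0.556, -0.1651, 0.0978]
eef_rot: [-180.0, 0.1, 15.1]
contact_force: [-0.1, -0.7, -1.0]
opening: 0.0315
```

Emit:
arm_command(
  increments="0 0 -3 0 0 0 0;0 0 -6 0 0 0 0;0 0 -9 0 0 0 0;0 0 -11.5 0 0 0 0;0 0 -12.4 0 0 0 0",
)

```text
t: 19.45
ee_pos: [0.5577, -0.1652, 0.2234]
eef_rot: [179.9, -0.2, 15.1]
contact_force: [0.2, 0.5, -2.5]
opening: 0.032
```

Emit:
arm_command(
  increments="0 -1.5 -0.5 0 0 0.01 0;0 -4 -1.4 0 0 0.03 0;0.1 -6.5 -2.2 0 0 0.05 0;0.2 -9 -3.1 0 0 0.07 0;0.2 -11.6 -4 0 0 0.09 0",
)

```text
t: 19.95
ee_pos: [0.5264, -0.0504, 0.259]
eef_rot: [-179.9, 0.2, 10.0]
contact_force: [-0.2, -0.1, -2.2]
opening: 0.0318
```

Emit:
arm_command(
  increments="-0.2 -2.4 -0.8 0 0 0.02 0;-0.4 -4.8 -1.6 0 0 0.04 0;-0.6 -7.2 -2.4 0 0 0.06 0;-0.8 -9.5 -3.2 0 0 0.08 0;-0.9 -11.6 -4 0 0 0.09 0",
)

```text
t: 20.45
ee_pos: [0.4971, 0.0622, 0.299]
eef_rot: [-180.0, 0.3, 4.9]
contact_force: [0.2, 0.2, -1.2]
opening: 0.0316
```

```bash
python3 - <<'E'
from t import *
s=env.get_state();print(s["t"],s["ee_pos"],s["eef_rot"],s["opening"],s["qpos"].round(1),s["contact_force"])
plan([(tcp(.03,.1),RT),(tcp(.03),RT)],lin=.17,ang=.35)
E
```

```text
20.45 [0.49707332 0.06216859 0.29903656] [-179.98041833    0.26197955    4.88273523] 0.03160557025798887 [  7.2  17.5 -23.   94.1   7.1  70.1 -12.5] [ 0.15417572  0.19311618 -1.178699  ]
[  3.4 -13.8   2.4] [0.26 0.03 0.09]
[  2.1 -13.    6. ] [0.26 0.03 0.09]
[0.  5.  8.7] [ 0. -0. -0.]
```

Emit:
arm_command(
  increments="0.7 -2.8 0.5 0.05 0.01 0.02 0;1.4 -5.6 1 0.1 0.01 0.04 0;2.1 -8.4 1.5 0.16 0.02 0.06 0;2.8 -11.2 2 0.21 0.02 0.08 0;3.4 -13.8 2.4 0.26 0.03 0.09 0",
)

```text
t: 20.95
ee_pos: [0.5198, 0.2022, 0.2743]
eef_rot: [-165.0, -0.7, -0.5]
contact_force: [-0.4, -0.5, -2.4]
opening: 0.032
```

Emit:
arm_command(
  increments="0.5 -2.9 1.3 0.06 0.01 0.02 0;1 -5.8 2.6 0.11 0.01 0.04 0;1.5 -8.7 3.9 0.17 0.02 0.06 0;1.9 -11.4 5.2 0.22 0.02 0.08 0;2.1 -13 6 0.26 0.03 0.09 0",
)

```text
t: 21.45
ee_pos: [0.5415, 0.3436, 0.2499]
eef_rot: [-150.0, -0.3, -5.8]
contact_force: [-0.3, -0.7, -1.4]
opening: 0.0319
```

Emit:
arm_command(
  increments="0 0 0 0 0 0 0;0 0 0 0 0 0 0;0 0 0 0 0 0 0",
)

```text
t: 21.75
ee_pos: [0.5445, 0.3406, 0.2522]
eef_rot: [-150.1, -0.6, -5.9]
contact_force: [0.3, -0.1, -2.0]
opening: 0.0317
```

```bash
python3 - <<'E'
from t import *
s=env.get_state();print(s["t"],s["ee_pos"],tcp(.03,.1),s["eef_rot"],RT.as_euler('xyz',degrees=True),s["opening"],s["qpos"].round(1),s["contact_force"])
plan([(tcp(.03,.1),RT),(tcp(.03),RT),(tcp(.01),RT)],lin=.17,ang=.35)
E
```

```text
21.75 [0.54447704 0.3405505  0.2521738 ] [0.54128642 0.34368257 0.2499058 ] [-150.13581918   -0.63537764   -5.94014405] [-1.49999272e+02  1.27222187e-14 -5.50000000e+00] 0.031689961139081506 [  1.   27.8 -32.   96.2 -15.2  43.8 -22. ] [ 0.27931351 -0.08403732 -2.04593181]
[-0.4 -0.1  0.3] [ 0.   -0.01 -0.  ]
[-0.   5.   8.7] [0. 0. 0.]
[-0.  2.  0.] [0. 0. 0.]
```

Emit:
arm_command(
  increments="-0.2 1 1.8 0 -0.01 0 0;-0.4 2 3.8 0 -0.01 0 0;-0.4 3 5.8 0 -0.01 0 0;-0.4 4 7.5 0 -0.01 0 0;-0.4 4.9 9 0 -0.01 0 0",
)

```text
t: 22.25
ee_pos: [0.5424, 0.3432, 0.1492]
eef_rot: [-150.1, -0.2, -5.7]
contact_force: [-0.6, -0.0, -1.1]
opening: 0.0317
```

Emit:
arm_command(
  increments="0 0 0 0 0 0 0;0 0 0 0 0 0 0;0 0 0 0 0 0 0;0 0 0 0 0 0 0;0 0 0 0 0 0 0",
)

```text
t: 22.75
ee_pos: [0.5425, 0.3443, 0.1509]
eef_rot: [-150.0, -0.2, -5.6]
contact_force: [-0.7, 0.1, -1.8]
opening: 0.0317
```

```bash
python3 - <<'E'
from t import *
s=env.get_state();print(s["t"],s["ee_pos"],tcp(.03),s["eef_rot"],s["contact_force"],s["joint_vel"].round(2))
plan([(tcp(.03),RT)])
w=env.get_image("wrist");sc=env.get_image("scene");tp=env.get_image("top");c=cam("wrist",s)
for n,i in(("w",w),("s",sc),("t",tp)):cv2.imwrite(f"pics/p{n}.png",i)
q=R.from_euler('xyz',s["eef_rot"],degrees=True);T=s["ee_pos"]+q.apply([0,.130-.021,-.0437])
print("tip",T)
for n in("wrist","scene","top"):
  cc=c if n=="wrist" else cam(n)
  print(n,"tip",proj(n,T,cc).round(1),"mouth",proj(n,mouth,cc).round(1))
u=proj("scene",mouth);x,y=int(u[0]),int(u[1]);v=proj("top",mouth);xx,yy=int(v[0]),int(v[1])
a=cv2.resize(sc[y-35:y+35,x-35:x+35],(490,490),interpolation=cv2.INTER_CUBIC)
b=cv2.resize(tp[yy-22:yy+23,xx-22:xx+23],(300,245+245),interpolation=cv2.INTER_CUBIC) if 0 else cv2.resize(tp[yy-35:yy+35,xx-22:xx+22],(308,490),interpolation=cv2.INTER_CUBIC)
cv2.imwrite("pics/q.png",np.hstack([a,b]));print((x,y),(xx,yy))
E
```

```text
22.75 [0.54247894 0.34432474 0.15086488] [0.54128642 0.34368257 0.1499058 ] [-150.02169599   -0.24421972   -5.62751706] [-0.65671106  0.13639822 -1.84774611] [-0.04  0.28  0.08  0.45  0.09 -0.1   0.02]
[-0.1  0.1  0. ] [ 0. -0.  0.]
tip [0.53114953 0.22862502 0.13425436]
wrist tip [258.5 382.7] mouth [257.1 415.2]
scene tip [230.6 155.5] mouth [233.1 163.8]
top tip [172.1 198.4] mouth [184.4 200.1]
(233, 163) (184, 200)
```

View pics/q.png

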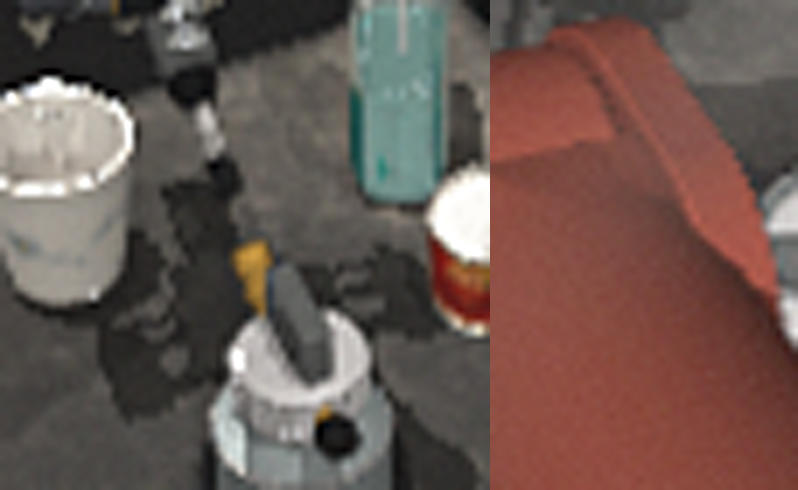

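The scene crop shows the probe tip at about (230.9,155.1) and the mouth at (234.1,163.4). Both are within 1 px of my predictions and the probe is collinear with the outlet; the arm hides the top view. I move in 2 cm along the probe and hold.

Emit:
arm_command(
  increments="-0.05 0.3 0 0 0 0 0;-0.1 0.8 0 0 0 0 0;-0.1 1.3 0 0 0 0 0;-0.1 1.7 0 0 0 0 0;-0.1 2 0 0 0 0 0",
)

```text
t: 23.4
ee_pos: [0.5394, 0.3261, 0.1394]
eef_rot: [-150.1, -0.1, -5.7]
contact_force: [-0.0, -0.4, -1.8]
opening: 0.0318
```

Emit:
arm_command(
  increments="0 0 0 0 0 0 0;0 0 0 0 0 0 0;0 0 0 0 0 0 0;0 0 0 0 0 0 0;0 0 0 0 0 0 0",
)

```text
t: 23.9
ee_pos: [0.5394, 0.3271, 0.14]
eef_rot: [-150.0, -0.2, -5.6]
contact_force: [-0.2, -0.6, -1.9]
opening: 0.0315
```

```bash
python3 - <<'E'
from t import *
s=env.get_state();q=R.from_euler('xyz',s["eef_rot"],degrees=True);T=s["ee_pos"]+q.apply([0,.109,-.0437]);d=T-mouth
print(s["t"],"gap",d@out,"lateral",d-out*(d@out),s["contact_force"],s["joint_vel"].round(2),np.degrees(np.arccos(q.apply([0,1,0])@xd)))
E
```

```text
23.9 gap 0.011170635999350581 lateral [-0.00046494  0.00011368 -0.00011782] [-0.17598214 -0.58715121 -1.87834631] [ 0.07 -0.02  0.14  0.04 -0.06  0.07 -0.01] 0.3834337979491167
```

Emit:
arm_command(
  increments="0 0 0 0 0 0 0;0 0 0 0 0 0 0;0 0 0 0 0 0 0;0 0 0 0 0 0 0;0 0 0 0 0 0 0",
)

```text
t: 24.4
ee_pos: [0.5394, 0.3269, 0.1399]
eef_rot: [-150.1, -0.2, -5.6]
contact_force: [-0.2, 0.7, -2.4]
opening: 0.0318
```

Emit:
arm_command(
  increments="0 0 0 0 0 0 0;0 0 0 0 0 0 0;0 0 0 0 0 0 0;0 0 0 0 0 0 0;0 0 0 0 0 0 0",
)

```text
t: 24.9
ee_pos: [0.5394, 0.3269, 0.1399]
eef_rot: [-150.1, -0.2, -5.6]
contact_force: [0.1, 0.5, -1.7]
opening: 0.0318
```

Emit:
arm_command(
  increments="0 0 0 0 0 0 0;0 0 0 0 0 0 0;0 0 0 0 0 0 0;0 0 0 0 0 0 0;0 0 0 0 0 0 0",
)

```text
t: 25.4
ee_pos: [0.5394, 0.3269, 0.1399]
eef_rot: [-150.1, -0.2, -5.6]
contact_force: [-0.1, -0.4, -1.8]
opening: 0.0318
```

Emit:
arm_command(
  increments="0 0 0 0 0 0 0;0 0 0 0 0 0 0;0 0 0 0 0 0 0;0 0 0 0 0 0 0;0 0 0 0 0 0 0",
)

```text
t: 25.9
ee_pos: [0.5394, 0.3269, 0.1399]
eef_rot: [-150.1, -0.2, -5.6]
contact_force: [0.8, -0.1, -2.3]
opening: 0.0318
```

Emit:
arm_command(
  increments="0 0 0 0 0 0 0;0 0 0 0 0 0 0;0 0 0 0 0 0 0;0 0 0 0 0 0 0;0 0 0 0 0 0 0",
)

```text
t: 26.4
ee_pos: [0.5394, 0.3269, 0.1399]
eef_rot: [-150.1, -0.2, -5.6]
contact_force: [0.6, 0.6, -1.9]
opening: 0.0319
```

Emit:
arm_command(
  increments="0 0 0 0 0 0 0;0 0 0 0 0 0 0;0 0 0 0 0 0 0;0 0 0 0 0 0 0;0 0 0 0 0 0 0",
)

```text
t: 26.9
ee_pos: [0.5394, 0.3269, 0.1399]
eef_rot: [-150.1, -0.2, -5.6]
contact_force: [-0.6, 0.3, -1.8]
opening: 0.0318
```

```bash
python3 - <<'E'
from t import *
s=env.get_state();q=R.from_euler('xyz',s["eef_rot"],degrees=True);T=s["ee_pos"]+q.apply([0,.109,-.0437]);d=T-mouth
print(s["t"],"gap",d@out,"lateral",d-out*(d@out))
p=s["ee_pos"]
cv2.imwrite("pics/hold_s.png",env.get_image("scene"))
plan([(tcp(.035),RT),(tcp(.035,.1),RT),([.50,.06,.30],down(5)),([.557,-.165,.22],down(15.1)),([.557,-.165,-.0268],down(15.1))],lin=.17,ang=.35)
E
```

```text
26.9 gap 0.010941772225070326 lateral [-0.00051483  0.00011789 -0.00011683]
[ 0.  -2.5 -0. ] [ 0. -0. -0.]
[ 0.  -5.  -8.7] [ 0. -0.  0.]
[-0.7 11.4 -9.3] [-0.26 -0.02 -0.09]
[-2.  13.3 -6.1] [-0.26 -0.02 -0.09]
[ 1.9 11.5  4. ] [-0.   -0.   -0.09]
[ 0.8 11.6  4. ] [-0.   -0.   -0.09]
[ 0.  -0.  12.3] [0. 0. 0.]
[ 0.  -0.  12.3] [0. 0. 0.]
```

The hold was steady for 3 s: gap about 11 mm, lateral error about 0.5 mm. I back out and return the detector to its place.

Emit:
arm_command(
  increments="0 -0.4 0 0 0 0 0;0 -1 0 0 0 0 0;0 -1.6 0 0 0 0 0;0 -2.1 0 0 0 0 0;0 -2.5 0 0 0 0 0",
)

```text
t: 27.45
ee_pos: [0.5414, 0.3494, 0.1529]
eef_rot: [-150.0, -0.2, -5.6]
contact_force: [0.5, -0.4, -1.3]
opening: 0.0316
```

Emit:
arm_command(
  increments="0 -0.7 -1.2 0 0 0 0;0 -1.8 -3.1 0 0 0 0;0 -2.9 -5 0 0 0 0;0 -4 -7 0 0 0 0;0 -5 -8.7 0 0 0 0",
)

```text
t: 27.95
ee_pos: [0.5411, 0.3487, 0.2541]
eef_rot: [-150.0, -0.2, -5.6]
contact_force: [-0.1, 0.4, -1.1]
opening: 0.0321
```

Emit:
arm_command(
  increments="-0.1 2.2 -1.8 -0.05 0 -0.02 0;-0.3 4.5 -3.6 -0.1 -0.01 -0.04 0;-0.4 6.8 -5.5 -0.16 -0.01 -0.06 0;-0.6 9.1 -7.4 -0.21 -0.02 -0.08 0;-0.7 11.4 -9.3 -0.26 -0.02 -0.09 0",
)

```text
t: 28.45
ee_pos: [0.5197, 0.2038, 0.2769]
eef_rot: [-165.1, -1.1, -0.4]
contact_force: [-0.1, 0.1, -1.1]
opening: 0.0319
```

Emit:
arm_command(
  increments="-0.4 2.6 -1.2 -0.05 0 -0.02 0;-0.8 5.3 -2.4 -0.1 -0.01 -0.04 0;-1.2 8 -3.6 -0.16 -0.01 -0.06 0;-1.6 10.7 -4.9 -0.21 -0.02 -0.08 0;-2 13.3 -6.1 -0.26 -0.02 -0.09 0",
)

```text
t: 28.95
ee_pos: [0.4984, 0.0599, 0.3011]
eef_rot: [179.9, -0.6, 4.9]
contact_force: [-0.0, 0.6, -2.0]
opening: 0.0317
```

Emit:
arm_command(
  increments="0.4 2.3 0.8 0 0 -0.02 0;0.8 4.6 1.6 0 0 -0.04 0;1.2 6.9 2.4 0 0 -0.06 0;1.6 9.2 3.2 0 0 -0.08 0;1.9 11.5 4 0 0 -0.09 0",
)

```text
t: 29.45
ee_pos: [0.5277, -0.0527, 0.2606]
eef_rot: [180.0, -0.6, 10.0]
contact_force: [0.4, 0.2, -1.2]
opening: 0.0318
```

Emit:
arm_command(
  increments="0.2 2.6 0.9 0 0 -0.02 0;0.4 5.2 1.8 0 0 -0.04 0;0.6 7.8 2.7 0 0 -0.06 0;0.8 10 3.5 0 0 -0.08 0;0.8 11.6 4 0 0 -0.09 0",
)

```text
t: 29.95
ee_pos: [0.5559, -0.1668, 0.2201]
eef_rot: [179.9, -0.6, 15.1]
contact_force: [-0.3, 0.6, -1.3]
opening: 0.0322
```

Emit:
arm_command(
  increments="0 0 2.5 0 0 0 0;0 0 5 0 0 0 0;0 0 7.5 0 0 0 0;0 0 10 0 0 0 0;0 0 12 0 0 0 0",
)

```text
t: 30.45
ee_pos: [0.5568, -0.1645, 0.0997]
eef_rot: [179.9, -0.6, 15.1]
contact_force: [-0.2, -0.6, -1.2]
opening: 0.0317
```

Emit:
arm_command(
  increments="0 0 2 0 0 0 0;0 0 4 0 0 0 0;0 0 6 0 0 0 0;0 0 8 0 0 0 0;0 0 8 0 0 0 0",
)

```text
t: 30.95
ee_pos: [0.556, -0.1642, 0.0186]
eef_rot: [-179.9, -0.3, 15.1]
contact_force: [0.2, 0.1, -2.7]
opening: 0.0316
```

```bash
python3 - <<'E'
from t import *
s=env.get_state();print(s["t"],s["ee_pos"],s["eef_rot"],s["contact_force"],s["joint_vel"].round(2))
plan([([.5572,-.165,-.0268],down(15.1))])
E
```

```text
30.95 [ 0.55597078 -0.16419707  0.01857479] [-179.93935517   -0.33108213   15.14400255] [ 0.23397088  0.12983469 -2.71924446] [ 0.37 -2.52 -0.96 -1.79 -0.39  1.74  0.49]
[0.1 0.1 4.5] [-0.   -0.01  0.  ]
```

Emit:
arm_command(
  increments="0 0 1 0 -0.01 0 0;0 0 2 0 -0.01 0 0;0 0 3 0 -0.01 0 0;0 0 3.8 0 -0.01 0 0;0 0 4 0 -0.01 0 0",
)

```text
t: 31.45
ee_pos: [0.5575, -0.165, -0.0201]
eef_rot: [179.9, 0.1, 15.1]
contact_force: [-0.7, 0.2, -1.2]
opening: 0.0317
```

Emit:
arm_command(
  increments="0 0 0.2 0 0 0 0;0 0 0.4 0 0 0 0;0 0 0.5 0 0 0 0;0 0 0.5 0 0 0 0",
)

```text
t: 31.85
ee_pos: [0.5584, -0.1651, -0.0239]
eef_rot: [179.9, -0.0, 15.1]
contact_force: [0.4, 0.5, -1.7]
opening: 0.0315
```

Emit:
arm_command(
  increments="0 0 0.1 0 0 0 0;0 0 0.2 0 0 0 0;0 0 0.3 0 0 0 0;0 0 0.3 0 0 0 0;0 0 0.3 0 0 0 0",
)

```text
t: 32.35
ee_pos: [0.5582, -0.1651, -0.0271]
eef_rot: [179.9, -0.0, 15.1]
contact_force: [0.3, 0.4, -2.1]
opening: 0.0316
```

Emit:
arm_command(
  increments="0 0 0.05 0 0 0 0;0 0 0.1 0 0 0 0;0 0 0.1 0 0 0 0",
)

```text
t: 32.65
ee_pos: [0.5583, -0.1652, -0.0275]
eef_rot: [179.9, -0.0, 15.1]
contact_force: [-1.2, -0.5, 4.6]
opening: 0.0321
```

Touchdown at the pick-up height. I open and retreat.

Emit:
arm_command(
  increments="0 0 -0.05 0 0 0 60;0 0 -0.05 0 0 0 60;0 0 -0.05 0 0 0 60;0 0 -0.05 0 0 0 60;0 0 -0.05 0 0 0 60",
)

```text
t: 33.15
ee_pos: [0.5583, -0.1651, -0.0276]
eef_rot: [179.9, -0.0, 15.1]
contact_force: [0.2, 0.2, -0.5]
opening: 0.0557
```

Emit:
arm_command(
  increments="0 0 -1.5 0 0 0 60;0 0 -4 0 0 0 60;0 0 -8 0 0 0 60;0 0 -12 0 0 0 60;0 0 -16 0 0 0 60",
)

```text
t: 33.65
ee_pos: [0.558, -0.1647, 0.1352]
eef_rot: [179.9, -0.1, 15.1]
contact_force: [0.5, -0.2, -0.2]
opening: 0.0559
```

Emit:
arm_command(
  increments="0 0 -3 0 0 0 60;0 0 -6 0 0 0 60;0 0 -6 0 0 0 60;0 0 -6 0 0 0 60;0 0 -6 0 0 0 60",
)

```text
t: 34.15
ee_pos: [0.557, -0.1646, 0.1916]
eef_rot: [179.9, 0.1, 15.1]
contact_force: [0.7, -0.7, -0.0]
opening: 0.0556
```

```bash
python3 - <<'E'
from t import *
s=env.get_state();im=env.get_image("wrist");cv2.imwrite("pics/z.png",im);c=cam("wrist",s)
sc=env.get_image("scene");tp=env.get_image("top")
print(s["t"],s["ee_pos"],s["eef_rot"],s["joint_vel"].round(2),s["contact_force"],s["opening"])
print("pred",proj("wrist",(.5362,-.0847,.031),c),proj("wrist",(.5686,-.2046,.031),c),proj("wrist",(.586,-.274,.016),c))
g=im.astype(int);m=((g.min(2)>105)&(g.max(2)-g.min(2)<30)).astype(np.uint8)
m=cv2.morphologyEx(m,cv2.MORPH_CLOSE,np.ones((9,9)))
k,lab,st,ce=cv2.connectedComponentsWithStats(m)
for i in range(1,k):
  if st[i,4]>400: print(st[i])
# bystanders and valve: template match of first images against now
for n,old,new in(("top",cv2.imread("pics/b.png"),tp),("scene",cv2.imread("pics/a.png"),sc)):
  boxes={"top":{"lighter":(228,145,305,165),"mug":(100,198,150,240),"matches":(308,143,340,168)},"scene":{"lighter":(275,185,318,235),"mug":(190,135,222,176),"matches":(305,230,335,254)}}[n]
  for k,(x0,y0,x1,y1) in boxes.items():
    r=cv2.matchTemplate(new[y0-8:y1+8,x0-8:x1+8],old[y0:y1,x0:x1],cv2.TM_CCOEFF_NORMED);_,v,_,l=cv2.minMaxLoc(r);print(n,k,round(v,3),l[0]-8,l[1]-8)
# valve height/angle: outlet (brass) mask in scene now
h=cv2.cvtColor(sc,cv2.COLOR_BGR2HSV);o=cv2.inRange(h,(12,110,90),(30,255,255))[150:200,215:260];p=np.argwhere(o)
print("brass px",len(p),p.min(0)+[150,215],p.max(0)+[150,215],"mouth pred uv",proj("scene",mouth), [proj("scene",mouth+[0,0,d]).round(1) for d in(-.003,.011)])
E
```

```text
34.15 [ 0.55697902 -0.16462629  0.19159633] [1.79944270e+02 1.04517066e-01 1.51244356e+01] [-0.08  0.89  0.16  0.36 -0.09  0.01  0.07] [ 0.70578003 -0.7090011  -0.00954194] 0.055574774247559196
pred [258.97020807 101.06934592] [258.81135221 199.49977513] [257.80123877 243.33510012]
[  307     0   205   283 17011]
[ 238  100   42  100 2318]
[ 163  221   47   62 1507]
[277 247  35  36 601]
[  0 263  46  20 444]
[ 179  313   74   37 1936]
[265 337  62  11 456]
top lighter 0.999 0 0
top mug 0.999 0 0
top matches 0.613 0 0
scene lighter 0.454 0 0
scene mug 0.996 0 0
scene matches 0.857 0 0
brass px 44 [162 231] [188 245] mouth pred uv [233.11531569 163.78549562] [array([233.2, 164.4]), array([233. , 161.5])]
```

```bash
python3 -c "
from rig import env
print(env.hand_in())"
```

```text
the job is handed in; nothing more can be done
None
```

The valve is locked, the leak test is done and the detector is back on the worktop where it was. I handed the job in at about 34 s of the allowed 69 s.

- **Valve:** I pressed it into its slots about 0.2 rad clockwise and pushed it right down (15.6 mm). I turned it until it stopped: the moment levelled off at 0.89 N m and the wing slipped in the pads. It then rose to about 10.9 mm of slide, which matches the catch. I inferred the lock from that rise against the spring and did not measure it separately. Afterwards the outlet faced about 84°, close to +y.
- **Leak test:** I held the probe tip for more than 3 s at a computed gap of 11 mm, 0.5 mm off axis and 0.4° from straight. The scene camera agreed to within 1 px just before the final approach. I saw no sign of contact with the valve.
- **Detector:** I set it down flat at its pick-up height. Its image position afterwards matched the original spot to about 1 px.
- **Bystanders:** The lighter and mug matched their first images with no shift. The matchbox showed no shift either, but its match scores were weak (0.61 and 0.86), as was the lighter's in the scene view (0.45), probably because the arm covered part of them.

**Disagreement:** The real fingertips end about 34 mm short of the reported tool point. Because of this, my first grip closed above the wing and pressed on its top with about 15 N, with no visible effect. I allowed for the offset from then on.

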